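# Hold a coupon in the exposure chamber

### The arm

A 7-joint arm with a two-finger parallel gripper is mounted at the origin on the work surface. World frame = base frame: x ahead of the robot, y to its left, z up, the work surface at z = 0. Lengths are in m, angles in rad, forces in N, time in s.
With the tool pointing down it reaches from about 0.4 to 0.85 m from the base axis. Payload 10.4 kg.
Tool frame: the origin (TCP) lies on the centre line of the jaws, within the pads' length; the fingertips stand 17 mm ahead of it and the grasp point (between the pads) lies 2 mm behind it; z points along the fingers, y is the line along which they close (so a half turn about z gives the same grasp; the last joint's range is limited). The gripper opens to 85 mm and grips with 20 to 120 N. Pads are 22 mm wide; open, the fingers measure 114 mm over their backs; the gripper's body (76 mm by 85 mm) begins 54 mm behind the grasp point. The pads swing forward as they close: fully open they stand 13 mm farther back than shut.
Start: joints at [-1.283, 0.332, -0.065, 1.46, 0.022, 1.35, -0.088], TCP at [0.191, 0.595, 0.248] pointing down, gripper open.
Joint ranges: [-2.6, 2.6], [-0.5, 2.12], [-1.47, 1.34], [0.16, 2.42], [-1.27, 4.41], [0.06, 2.06], [-2.6, 2.6]. Speed limits (rad/s): [2.22, 2.22, 2.79, 2.79, 3.14, 3.14, 3.14].

### API

Orientations are given as a unit quaternion [x, y, z, w].
In Python, from workcell import get_obs, optics, job gives the robot as it stands. The module is installed in compiled form; this text tells all that it offers.
- The arm moves only by the tool send_rows, never from a script. Its argument "plan" is a list that holds one entry, the list of rows, each a list of 7 numbers: the turn, a rotation vector about the tool's x, y, z in units of 1.5 rad (1.0 is 1.5 rad), then the shift along the tool's x, y, z in units of 20 cm (1.0 is 20 cm), then the opening, from 0 (shut) to 1 (fully open). A call has 1 to 20 rows; each row shifts and turns the commanded pose from where the row before left it, along the tool's axes as they then stand; what a row does not reach is not made up. A row lasts 1/12 s, in which the tool goes at most 41.7 mm and 7.16 degrees, less where a joint would pass 70% of its speed; a pose out of reach is approached as far as the arm can. A call with a number of a shift or a turn outside -1 to 1 is refused whole. A call with a gripper value outside its range is refused whole. The fingers move at their own pace and stop on an object; "squeeze" is the grip in N (left out, the last holds). Time passes only in rows, so rows that do not move let the fingers close. It gives the time, the measured TCP pose, the force, the opening and the grip force at its end, in the units of the state.
- get_obs(): the state, without advancing time (a new reading comes with each control period).
- optics.camera(name): name is "scene" or "top"; returns the picture (400x640x3 uint8, red, green, blue); there is no depth.
- optics.get_calibration(name): a dict with "intrinsics" (3x3 intrinsics, pixels), "world_from_camera" (4x4, takes a point from camera to world coordinates). Camera axes: x right, y up, looking along -z (the intrinsics and any distortion apply to the point x, -y, -z); pixel columns grow to the right and rows downward; lengths in m; the calibration is good to about 2 mm. A picture is of the moment at which its call begins. get_calibration takes no time and is no camera call.
- job.hand_in(): hands the job in; it is judged then, once.
The state is a dict: "clock": time; "joint_pos": joint angles; "joint_velocities": joint speeds; "tau": joint torques, N m; "position": TCP position; "ee_rot": TCP orientation; "ft_force": force on the tool from outside, world axes, zero at the start; "torque": the same for the moment, N m; "grip_width": opening from 0.0 (shut) to 1.0 (fully open); "grasp_force": force on a finger pad.
Only numpy, scipy, OpenCV 4.12 (cv2) and the standard library are available. Lean on these libraries where they do the work, as an engineer would, in place of code of your own. Each camera call takes 0.05 s, during which the arm holds its last target. There are 200 camera calls.

### The job

Fit the slotted cover over the two pins of the exposure chamber so that it lies flush on the rim, and let go of it. Then take the coupon by its grip from the stand, pass its blade upright down through the cover's slot until about two thirds of the blade is below the cover's top face, and finish while still holding it there, motionless, its grip clear of the cover and without pressing on the cover. Leave the bottle, the jar and the roll of tape where they are.

Things in the scene. Friction and masses are not known exactly. Their poses are not given: they have to be found in the camera images.
- chamber: Fixed open-topped grey box with a blue -x face, 130 (x) x 180 (y) x 90 mm. Origin: centre of its underside, on the bench; z up; yaw within 0.35 rad. Empty inside: opening 110 (x) x 128 (y) mm, floor 8 mm above the bench. Two upright steel pins, 8 mm across, stand on the rim at x = 0, y = +72 and -72 mm, 18 mm tall, the top 6 mm a cone.
- chamber_rim (a point): Centre of the chamber's open top at rim height, 90 mm above the bench, midway between the feet of the pins; axes as the chamber's.
- cover: Loose aluminium plate 124 (x) x 170 (y) x 6 mm, 0.35 kg, flat on the bench left or right of the chamber, handle up. Origin: centre of its underside; z up. 10 mm holes for the pins at x = 0, y = +72 and -72 mm; slot 42 (x) x 10 (y) mm centred at x = 0, y = +45 mm, both through. Seated, its underside is at rim height; it fits either way round (half a turn).
- cover_slot (a point): Centre of the slot's mouth in the cover's top face; axes as the cover's (x along the slot, z up). The mouth is chamfered by 1 mm.
- cover_handle (a point): Centre of the cover's black handle bar, 32 mm above the cover's underside at x = y = 0: a bar 60 (x) x 14 (y) x 16 mm tall on two posts at x = +25 and -25 mm. Pinch it across y.
- stand: Fixed steel stand, on the other side of the chamber from the cover: base 100 x 90 mm, top plate 80 (x) x 60 (y) mm, its top face 95 mm above the bench, with a slot 46 (x) x 14 (y) mm in which the coupon hangs. Origin: centre of its underside; z up.
- coupon: Loose coupon, 0.16 kg, hanging upright in the stand: black grip 30 (x) x 20 (y) x 46 mm tall on a flat steel blade 40 (x) x 8 (y) mm reaching 80 mm below the grip, lower edge rounded (4 mm radius). Origin: centre of the grip's underside, which rests on the stand's top face; z up. Pinch the grip across y. The grip cannot pass the cover's slot.
- coupon_tip (a point): Middle of the blade's bottom edge, 80 mm below the coupon's origin; axes as the coupon's.
- reagent_bottle: Loose white bottle, 54 mm across, 110 mm tall, beyond the chamber on the left; origin under its centre. Leave alone.
- amber_jar: Loose amber jar with yellow cap, 52 mm across, 75 mm tall, beyond the chamber on the right; origin under its centre. Leave alone.
- tape_roll: Loose red roll of tape lying flat, 80 mm across, 24 mm tall, between the robot and the chamber; origin under its centre. Leave alone.
Mind the look-alikes: they are no part of the job. There is more than one size of the cover; the job needs the middle-sized.

How it is judged:
By the outcome, as a careful person would: the job done as asked, in the order asked, and still so for the second after the job is handed in, while the arm keeps its last pose, push and grip.
It also fails if it takes over 64 s, if anything falls off the work surface, if the arm or the gripper's body presses on something with over 40 N, if the wrist force passes 120 N, or if a joint passes its speed limit or range.

## Working session

There is one attempt and no reset: what is moved stays moved. The work goes in short steps, Python scripts to look and compute and a tool call to move; the robot and the scene stay as the last step left them, time stands still between calls to the robot, and variables do not carry over. Pictures are saved under pics/ and viewed, at most 10 in all, crops included, and the job is handed in when it is done.

Besides the shell and the picture viewer there is one more tool, called by a JSON object that holds its "api" and its "payload", one argument or row to a line. send_rows: Moves the arm, as the interface text tells. Its arguments: {"type":"object","properties":{"plan":{"type":"array"},"squeeze":{"type":"number"}},"required":["plan"]}

```bash
mkdir -p pics; python3 - <<'E'
from workcell import get_obs, optics
import cv2
o=get_obs();print(o)
for n in("scene","top"):
    c=optics.get_calibration(n);print(n,c)
    cv2.imwrite(f"pics/{n}0.png",optics.camera(n)[:,:,::-1])
E
```

```text
{'clock': 0.0, 'joint_pos': array([-1.28262848,  0.33286043, -0.06471784,  1.46090725,  0.02156387,
        1.34990434, -0.08847777]), 'joint_velocities': array([-0.00080224, -0.00110852,  0.00251667,  0.0014396 , -0.00014654,
       -0.00137426,  0.00066201]), 'tau': array([ 7.41170770e-04, -6.25440645e+01,  4.90726205e-02, -3.91602015e+01,
        1.60795078e-02,  1.00278723e-02, -3.35919410e-06]), 'position': array([0.19099718, 0.59474412, 0.24753936]), 'ee_rot': array([ 1.54733966e-01,  9.87955930e-01, -6.86237235e-04, -9.60471925e-05]), 'ft_force': array([-0.43723123, -0.68949821,  0.03344532]), 'torque': array([ 0.04026308, -0.00011183, -0.01414036]), 'grasp_force': 0.0, 'grip_width': 0.9995405444334392}
scene {'intrinsics': array([[425.2209287 ,   0.        , 315.4463909 ],
       [  0.        , 425.2209287 , 203.63635395],
       [  0.        ,   0.        ,   1.        ]]), 'world_from_camera': array([[ 0.4244558 , -0.77086227,  0.47498277,  1.07304023],
       [ 0.90544719,  0.36230918, -0.22112766, -0.25846538],
       [-0.00163165,  0.52393073,  0.85175931,  1.17954177],
       [ 0.        ,  0.        ,  0.        ,  1.        ]])}
top {'intrinsics': array([[377.33775486,   0.        , 315.49903731],
       [  0.        , 377.33775486, 197.57472997],
       [  0.        ,   0.        ,   1.        ]]), 'world_from_camera': array([[ 0.03020714,  0.99493533, -0.09587082,  0.41550443],
       [-0.99948703,  0.02904516, -0.01349306, -0.01435535],
       [-0.01064014,  0.09622923,  0.99530233,  1.04240358],
       [ 0.        ,  0.        ,  0.        ,  1.        ]])}
```

View pics/scene0.png

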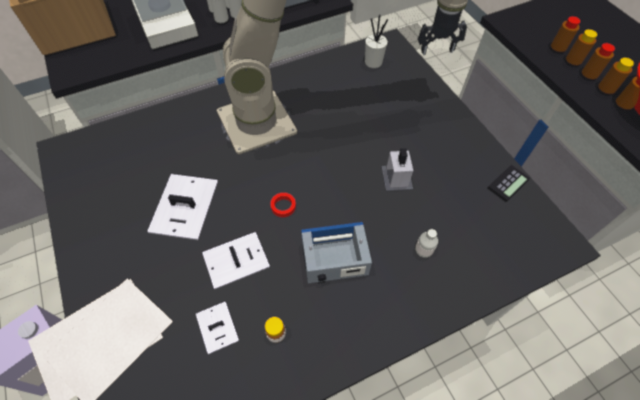

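View pics/top0.png

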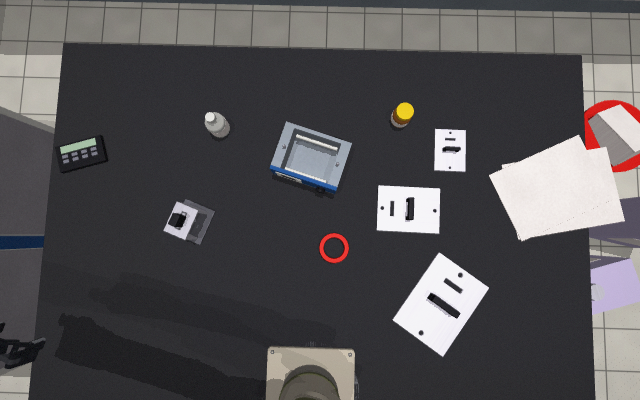

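The top view shows the middle cover at about (408,210), the chamber at (311,158) and the stand at (185,220). In the scene view they are at (236,259), (336,252) and (399,170).

```bash
cat > h.py <<'E'
import numpy as np, cv2
from workcell import get_obs, optics
from scipy.optimize import least_squares
from scipy.spatial.transform import Rotation as R
C={n:optics.get_calibration(n) for n in("scene","top")}
def proj(n,P):
    P=np.atleast_2d(P); T=np.linalg.inv(C[n]["world_from_camera"]); p=P@T[:3,:3].T+T[:3,3]
    q=np.c_[p[:,0],-p[:,1],-p[:,2]]@C[n]["intrinsics"].T
    return q[:,:2]/q[:,2:]
def onplane(n,uv,z):
    W=C[n]["world_from_camera"]; d=np.linalg.inv(C[n]["intrinsics"])@[uv[0],uv[1],1]
    d=W[:3,:3]@(d*[1,-1,-1]); o=W[:3,3]; return o+d*(z-o[2])/d[2]
def tri(a,b):  # scene px, top px -> point and residual
    s=least_squares(lambda P:np.r_[proj("scene",P)[0]-a,proj("top",P)[0]-b],[.5,0,.05])
    return s.x,np.abs(s.fun).max()
def tile(im,u,v,w=80,h=60,k=5):
    c=cv2.resize(im[v:v+h,u:u+w,::-1],None,fx=k,fy=k,interpolation=cv2.INTER_CUBIC)
    for i in range(0,w,10):
        cv2.line(c,(i*k+k//2,0),(i*k+k//2,6),(0,255,0),1); cv2.putText(c,str(u+i),(i*k,16),0,.35,(0,255,0),1)
    for j in range(0,h,10):
        cv2.line(c,(0,j*k+k//2),(6,j*k+k//2),(0,255,0),1); cv2.putText(c,str(v+j),(8,j*k+7),0,.35,(0,255,0),1)
    return c
def mosaic(name,rows): cv2.imwrite("pics/"+name,np.vstack([np.hstack(r) for r in rows]))
E
python3 - <<'E'
from h import *
s=optics.camera("scene");t=optics.camera("top")
np.save("s0.npy",s);np.save("t0.npy",t)
mosaic("a.png",[[tile(t,370,180),tile(s,198,228)],[tile(t,150,190),tile(s,360,140)]])
mosaic("b.png",[[tile(t,264,115,100,80,4),tile(s,292,215,100,80,4)]])
E
```

```text
(no output)
```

View pics/a.png

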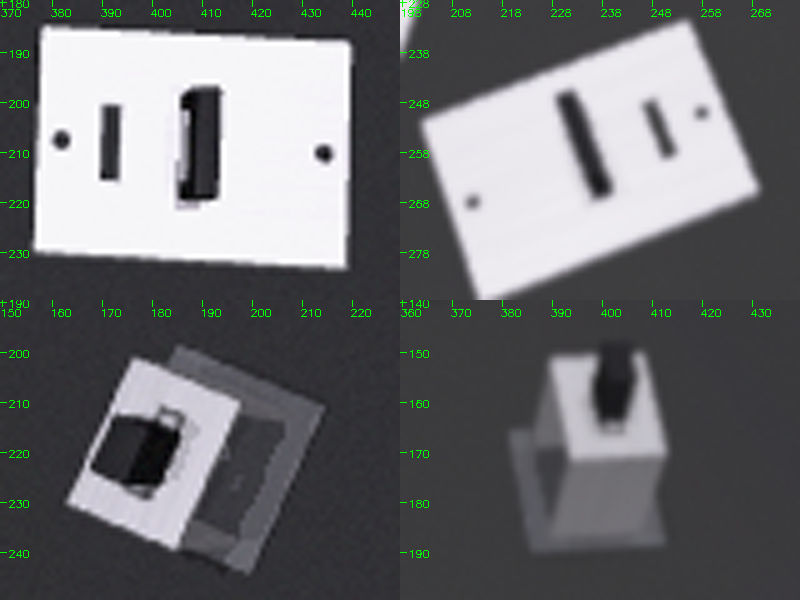

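View pics/b.png

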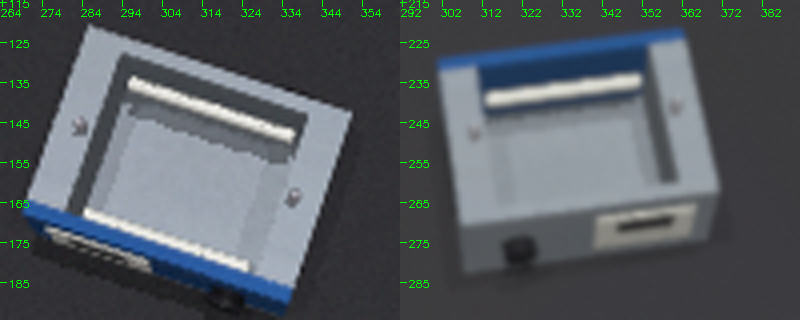

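The crops read as follows:
- **Cover:** the holes are at (381.8,207.6) and (434.4,210.2) in top, and at (212.2,268) and (258,250) in scene.
- **Chamber:** the pins are at (283.6,146.1) and (336.6,164.1) in top, and at (310.4,247.6) and (360.4,241.1) in scene.
- **Stand:** I can read the plate corners and the grip top in both views.

Next I fit the poses.

```bash
cat >> h.py <<'E'
def fit(pts,obs,x0,zfix=None):
    """obs: list of (view, idx, u, v); fits x,y,z,yaw"""
    pts=np.array(pts,float)
    def f(p):
        c,s=np.cos(p[3]),np.sin(p[3]); W=pts@np.array([[c,s,0],[-s,c,0],[0,0,1]])+p[:3]
        return np.concatenate([proj(n,W[i])[0]-(u,v) for n,i,u,v in obs])
    r=least_squares(f,x0,loss="soft_l1"); return r.x,f(r.x).reshape(-1,2)
E
python3 - <<'E'
from h import *
np.set_printoptions(precision=4,suppress=True)
T=lambda l,u,v,k,dx=0,dy=0:[(u+(x-dx-k//2)/k,v+(y-dy-k//2)/k) for x,y in l]
def run(name,pts,t,s,x0):
    o=[("top",i,*p) for i,p in t.items()]+[("scene",i,*p) for i,p in s.items()]
    for lab,oo in(("both",o),):
        p,r=fit(pts,oo,x0); print(name,lab,p); 
        for a,b in zip(oo,r): print("   ",a[0],a[1],np.round(b,1))
# cover points: 4 top corners(z6), holes top, slot centre, all z=6
pts=[(-62,85,6),(62,85,6),(62,-85,6),(-62,-85,6),(0,72,6),(0,-72,6),(0,45,6)]
pts=np.array(pts)/1e3
t=T([(33,250),(42,26),(350,41),(347,268),(61,140),(324,153),(110,142)],370,180,5)
s=T([(688,19),(759,190),(481,300),(422,121),(702,112),(473,202),(660,129)],198,228,5,400)
# scene: +y end is right; +x toward camera (down)
run("cover",pts,dict(enumerate(t)),dict(enumerate(s)),[.5,-.2,0,0])
pts=np.array([(65,90,0),(65,-90,0),(-65,90,0),(-65,-90,0),(0,72,16),(0,-72,16)])/1e3
t=T([(90,27),(351,112),(0,0),(0,0),(80,126),(292,198)],264,115,4)
s=T([(720,190),(462,224),(683,28),(438,61),(675,105),(475,132)],292,215,4,400)
run("rim",pts,{i:t[i] for i in(0,1,4,5)},dict(enumerate(s)),[.6,0,.09,-.34])
pts=np.array([(40,30,0),(40,-30,0),(-40,-30,0),(-40,30,0)])/1e3
t=T([(135,358),(240,402),(180,550),(67,502)],150,190,5,0,300)
s=T([(667,452),(570,460),(552,357),(645,352)],360,140,5,400,300)
run("stand",pts,dict(enumerate(t)),dict(enumerate(s)),[.4,.3,.095,-.38])
pts=np.array([(15,10,0),(15,-10,0),(-15,-10,0),(-15,10,0)])/1e3
t=T([(118,415),(158,422),(136,484),(92,470)],150,190,5,0,300)
run("grip top",pts,dict(enumerate(t)),{},[.4,.3,.141,-.38])
E
```

```text
cover both [ 0.4921 -0.2545  0.0009 -0.0225]
    top 0 [-0.2  0.1]
    top 1 [-0.3 -0.1]
    top 2 [-0.1  0. ]
    top 3 [-0.5 -0.2]
    top 4 [-0.2 -0.3]
    top 5 [-0.2 -0.2]
    top 6 [-0.1 -0.2]
    scene 0 [-0.3  0.4]
    scene 1 [-0.5 -0. ]
    scene 2 [-0.1  0.1]
    scene 3 [-0.1  0.1]
    scene 4 [-0.3 -0.1]
    scene 5 [-0.3 -0.3]
    scene 6 [-0.3 -0.3]
rim both [ 0.6152  0.0162  0.0873 -0.2966]
    top 0 [-0.8  0.2]
    top 1 [-0.1  0.6]
    top 4 [-0.6 -0.5]
    top 5 [ 0.3 -0.6]
    scene 0 [-0.5  0.6]
    scene 1 [-0.2  0.7]
    scene 2 [-0.5  0.6]
    scene 3 [-0.1  0. ]
    scene 4 [ 0.3 -0.7]
    scene 5 [-0.2 -0.9]
stand both [ 0.44    0.336   0.0981 -0.3659]
    top 0 [-0.5 -0.4]
    top 1 [ 0.1 -0.1]
    top 2 [-1.1 -0.2]
    top 3 [-0.2  0.1]
    scene 0 [-0.6  0.3]
    scene 1 [-0.1 -0.2]
    scene 2 [-0.7  0.3]
    scene 3 [-0.9  0.3]
grip top both [ 0.4403  0.3276  0.1559 -0.2909]
    top 0 [-0.1 -0.9]
    top 1 [-0.2  0.4]
    top 2 [-0.2  0.1]
    top 3 [0.6 0.2]
```

```bash
cat >> h.py <<'E'
def delta(target,yaw,pose=None):
    """tool-axis shift (units of 20cm) and z turn (units of 1.5rad); turn first, then shift"""
    o=get_obs(); p=np.array(o["position"]) if pose is None else np.array(pose)
    M=R.from_quat(o["ee_rot"]).as_matrix(); y0=np.arctan2(-M[0,1],M[1,1])
    c,s=np.cos(yaw),np.sin(yaw); N=np.array([[-c,-s,0],[-s,c,0],[0,0,-1]])
    N=N.T # columns tool axes
    rv=R.from_matrix(M.T@N).as_rotvec()
    print("turn units",np.round(rv/1.5,4),"shift units",np.round(N.T@(np.array(target)-p)/.2,4),"yaw now",round(y0,4))
E
python3 - <<'E'
from h import *
delta([.46,.2,.26],-.0225); delta([.492,-.2545,.2],-.0225,[.46,.2,.26])
E
```

```text
turn units [-5.000e-04 -1.000e-04 -1.922e-01] shift units [-1.3887 -1.9437 -0.0607] yaw now -0.3108
turn units [-5.000e-04 -1.000e-04 -1.922e-01] shift units [-0.2111 -2.2683  0.3   ] yaw now -0.3108
```

{"api": "send_rows", "payload": {
  "plan": [
    [[0, 0, -0.064, 0, 0, 0, 1], [0, 0, -0.064, 0, 0, 0, 1], [0, 0, -0.064, 0, 0, 0, 1], [0, 0, 0, -0.0926, -0.1296, -0.004, 1], [0, 0, 0, -0.0926, -0.1296, -0.004, 1], [0, 0, 0, -0.0926, -0.1296, -0.004, 1], [0, 0, 0, -0.0926, -0.1296, -0.004, 1], [0, 0, 0, -0.0926, -0.1296, -0.004, 1], [0, 0, 0, -0.0926, -0.1296, -0.004, 1], [0, 0, 0, -0.0926, -0.1296, -0.004, 1], [0, 0, 0, -0.0926, -0.1296, -0.004, 1], [0, 0, 0, -0.0926, -0.1296, -0.004, 1], [0, 0, 0, -0.0926, -0.1296, -0.004, 1], [0, 0, 0, -0.0926, -0.1296, -0.004, 1], [0, 0, 0, -0.0926, -0.1296, -0.004, 1], [0, 0, 0, -0.0926, -0.1296, -0.004, 1], [0, 0, 0, -0.0926, -0.1296, -0.004, 1], [0, 0, 0, -0.0926, -0.1296, -0.004, 1]]
  ],
  "squeeze": 60
}}

```text
clock: 1.7
position: [0.4606, 0.1986, 0.2604]
ee_rot: [0.011, 1.0, 0.0, 0.0]
ft_force: [0.2, 0.7, -0.1]
grip_width: 0.999
grasp_force: 0.0
```

{"api": "send_rows", "payload": {
  "plan": [
    [[0, 0, 0, -0.015, -0.162, 0.015, 1], [0, 0, 0, -0.015, -0.162, 0.015, 1], [0, 0, 0, -0.015, -0.162, 0.015, 1], [0, 0, 0, -0.015, -0.162, 0.015, 1], [0, 0, 0, -0.015, -0.162, 0.015, 1], [0, 0, 0, -0.015, -0.162, 0.015, 1], [0, 0, 0, -0.015, -0.162, 0.015, 1], [0, 0, 0, -0.015, -0.162, 0.015, 1], [0, 0, 0, -0.015, -0.162, 0.015, 1], [0, 0, 0, -0.015, -0.162, 0.015, 1], [0, 0, 0, -0.015, -0.162, 0.015, 1], [0, 0, 0, -0.015, -0.162, 0.015, 1], [0, 0, 0, -0.015, -0.162, 0.015, 1], [0, 0, 0, -0.015, -0.162, 0.015, 1], [0, 0, 0, 0, 0, 0, 1]]
  ]
}}

```text
clock: 2.95
position: [0.4899, -0.2608, 0.2179]
ee_rot: [0.015, 1.0, -0.002, -0.0]
ft_force: [-0.6, -1.1, -0.6]
grip_width: 1.001
grasp_force: 0.0
```

```bash
python3 - <<'E'
from h import *
o=get_obs();print(o["clock"],o["position"],o["ft_force"])
delta([.492,-.2545,.032],-.0225)
E
```

```text
2.95 [ 0.48992291 -0.26079162  0.21788696] [-0.57388226 -1.11943847 -0.60420197]
turn units [-0.0021 -0.0005 -0.0048] shift units [-0.0097  0.0317  0.9294] yaw now -0.0297
```

{"api": "send_rows", "payload": {
  "plan": [
    [[0, 0, -0.0048, -0.0097, 0.0317, 0, 1], [0, 0, 0, 0, 0, 0.14, 1], [0, 0, 0, 0, 0, 0.14, 1], [0, 0, 0, 0, 0, 0.14, 1], [0, 0, 0, 0, 0, 0.14, 1], [0, 0, 0, 0, 0, 0.14, 1], [0, 0, 0, 0, 0, 0.1, 1], [0, 0, 0, 0, 0, 0, 1], [0, 0, 0, 0, 0, 0, 1], [0, 0, 0, 0, 0, 0, 1], [0, 0, 0, 0, 0, 0, 1]]
  ]
}}

```text
clock: 3.87
position: [0.4949, -0.248, 0.06]
ee_rot: [0.007, 1.0, -0.0, 0.001]
ft_force: [0.2, -0.1, 0.6]
grip_width: 0.999
grasp_force: 0.0
```

```bash
python3 - <<'E'
from h import *
o=get_obs();print(o["clock"],o["position"],o["ft_force"])
delta([.492,-.2545,.032],-.0225)
E
```

```text
3.8667 [ 0.49491736 -0.24803046  0.05999463] [ 0.2112865  -0.07189924  0.55588236]
turn units [-0.0002  0.0018  0.005 ] shift units [ 0.0139 -0.0327  0.14  ] yaw now -0.015
```

{"api": "send_rows", "payload": {
  "plan": [
    [[0, 0, 0.005, 0.0139, -0.0327, 0, 1], [0, 0, 0, 0, 0, 0.07, 1], [0, 0, 0, 0, 0, 0.07, 1], [0, 0, 0, 0, 0, 0, 1], [0, 0, 0, 0, 0, 0, 1], [0, 0, 0, 0, 0, 0, 1], [0, 0, 0, 0, 0, 0, 1], [0, 0, 0, 0, 0, 0, 1]]
  ]
}}

```text
clock: 4.53
position: [0.4913, -0.2548, 0.0311]
ee_rot: [0.012, 1.0, -0.0, 0.001]
ft_force: [0.5, 0.4, 0.2]
grip_width: 1.003
grasp_force: 0.0
```

```bash
python3 - <<'E'
from h import *
o=get_obs();print(o["clock"],o["position"],o["ft_force"])
delta([.492,-.2545,.032],-.0225)
E
```

```text
4.5333 [ 0.49133893 -0.25478564  0.03111866] [0.50005416 0.36477765 0.16352645]
turn units [-0.0001  0.0009 -0.0004] shift units [-0.0033  0.0015 -0.0044] yaw now -0.0231
```

{"api": "send_rows", "payload": {
  "plan": [
    [[0, 0, 0, 0, 0, 0, 0], [0, 0, 0, 0, 0, 0, 0], [0, 0, 0, 0, 0, 0, 0], [0, 0, 0, 0, 0, 0, 0], [0, 0, 0, 0, 0, 0, 0], [0, 0, 0, 0, 0, 0, 0], [0, 0, 0, 0, 0, 0, 0], [0, 0, 0, 0, 0, 0, 0], [0, 0, 0, 0, 0, 0, 0], [0, 0, 0, 0, 0, 0, 0]]
  ],
  "squeeze": 80
}}

```text
clock: 5.37
position: [0.491, -0.2547, 0.0305]
ee_rot: [0.012, 1.0, 0.0, 0.0]
ft_force: [-0.8, 0.5, 5.1]
grip_width: 0.143
grasp_force: 78.8
```

{"api": "send_rows", "payload": {
  "plan": [
    [[0, 0, 0, 0, 0, -0.05, 0], [0, 0, 0, 0, 0, -0.1, 0], [0, 0, 0, 0, 0, -0.1, 0], [0, 0, 0, 0, 0, -0.1, 0], [0, 0, 0, 0, 0, -0.1, 0], [0, 0, 0, 0, 0, -0.1, 0], [0, 0, 0, 0, 0, -0.1, 0], [0, 0, 0, 0, 0, -0.1, 0], [0, 0, 0, 0, 0, -0.05, 0], [0, 0, 0, 0, 0, 0, 0], [0, 0, 0, 0, 0, 0, 0], [0, 0, 0, 0, 0, 0, 0], [0, 0, 0, 0, 0, 0, 0], [0, 0, 0, 0, 0, 0, 0]]
  ]
}}

```text
clock: 6.53
position: [0.4903, -0.2544, 0.1892]
ee_rot: [0.012, 1.0, 0.0, -0.001]
ft_force: [-0.5, 0.9, -3.7]
grip_width: 0.149
grasp_force: 78.5
```

```bash
python3 - <<'E'
from h import *
np.set_printoptions(precision=4,suppress=True)
o=get_obs();print(o["clock"],o["position"],o["ft_force"])
T=lambda l,u,v,k,dx=0,dy=0:[(u+(x-dx-(k-1)/2)/k,v+(y-dy-(k-1)/2)/k) for x,y in l]
for zp in(8,12,16):
    pts=np.array([(65,90,0),(65,-90,0),(-65,90,0),(-65,-90,0),(0,72,zp),(0,-72,zp)])/1e3
    t=T([(90,27),(351,112),(0,0),(0,0),(80,126),(292,198)],264,115,4)
    s=T([(720,190),(462,224),(683,28),(438,61),(675,105),(475,132)],292,215,4,400)
    ob=[("top",i,*t[i]) for i in(0,1,4,5)]+[("scene",i,*p) for i,p in enumerate(s)]
    p,r=fit(pts,ob,[.6,0,.09,-.3]); print(zp,p,abs(r).mean())
delta([p[0],p[1],.215],p[3])
E
```

```text
6.5333 [ 0.4903 -0.2544  0.1892] [-0.4688  0.8707 -3.7444]
8 [ 0.6153  0.0163  0.0892 -0.2971] 0.2927220816664381
12 [ 0.6153  0.0162  0.0877 -0.2969] 0.37214057570595643
16 [ 0.6152  0.0162  0.0865 -0.2972] 0.4860631720133547
turn units [ 0.0001 -0.0013  0.1827] shift units [-0.201   1.4765 -0.1291] yaw now -0.0231
```

{"api": "send_rows", "payload": {
  "plan": [
    [[0, 0, 0.061, 0, 0, 0, 0], [0, 0, 0.061, 0, 0, 0, 0], [0, 0, 0.061, 0, 0, 0, 0], [0, 0, 0, -0.01, 0.0738, 0, 0], [0, 0, 0, -0.0168, 0.123, 0, 0], [0, 0, 0, -0.0168, 0.123, 0, 0], [0, 0, 0, -0.0168, 0.123, 0, 0], [0, 0, 0, -0.0168, 0.123, 0, 0], [0, 0, 0, -0.0168, 0.123, 0, 0], [0, 0, 0, -0.0168, 0.123, 0, 0], [0, 0, 0, -0.0168, 0.123, 0, 0], [0, 0, 0, -0.0168, 0.123, 0, 0], [0, 0, 0, -0.0168, 0.123, 0, 0], [0, 0, 0, -0.0168, 0.123, 0, 0], [0, 0, 0, -0.0168, 0.123, 0, 0], [0, 0, 0, -0.006, 0.049, 0, 0], [0, 0, 0, 0, 0, 0, 0], [0, 0, 0, 0, 0, 0, 0], [0, 0, 0, 0, 0, 0, 0]]
  ]
}}

```text
clock: 8.12
position: [0.6153, 0.0142, 0.1899]
ee_rot: [0.149, 0.989, -0.0, -0.0]
ft_force: [0.3, -0.7, -4.0]
grip_width: 0.15
grasp_force: 78.5
```

{"api": "send_rows", "payload": {
  "plan": [
    [[0, 0, 0, 0, 0, 0, 0], [0, 0, 0, 0, 0, 0.06, 0], [0, 0, 0, 0, 0, 0.06, 0], [0, 0, 0, 0, 0, 0, 0], [0, 0, 0, 0, 0, 0, 0], [0, 0, 0, 0, 0, 0, 0], [0, 0, 0, 0, 0, 0, 0]]
  ]
}}

```text
clock: 8.7
position: [0.616, 0.0158, 0.1666]
ee_rot: [0.148, 0.989, 0.0, 0.0]
ft_force: [-0.2, 0.3, -4.0]
grip_width: 0.149
grasp_force: 78.3
```

```bash
python3 - <<'E'
from h import *
o=get_obs();print(o["clock"],o["position"],o["ft_force"])
delta([.6153,.0163,.165],-.297)
s=optics.camera("scene");t=optics.camera("top")
np.save("s1.npy",s);np.save("t1.npy",t)
mosaic("c.png",[[tile(t,260,112,100,90,4),tile(s,280,190,100,90,4)]])
E
```

```text
8.7 [0.61599262 0.01575338 0.1665878 ] [-0.15811802  0.30944139 -3.99691559]
turn units [ 0.0001  0.0003 -0.0005] shift units [0.0041 0.0016 0.0079] yaw now -0.2977
```

View pics/c.png

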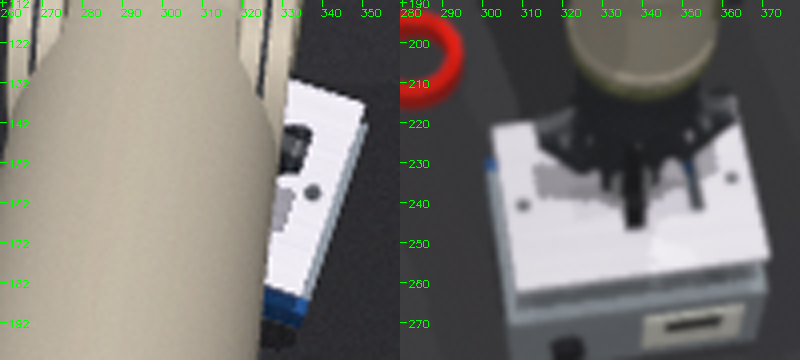

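The scene crop shows the cover held level, its holes at (310.4,240.9) and (362.4,234.1). In top, the -y hole is at (337.9,159.6). I fit the held pose and compare it with the TCP.

```bash
python3 - <<'E'
from h import *
np.set_printoptions(precision=4,suppress=True)
T=lambda l,u,v,k,dx=0,dy=0:[(u+(x-dx-(k-1)/2)/k,v+(y-dy-(k-1)/2)/k) for x,y in l]
pts=np.array([(62,85,6),(62,-85,6),(-62,-85,6),(0,72,6),(0,-72,6)])/1e3
t=T([(0,0),(365,102),(304,298),(0,0),(313,192)],260,112,4)
s=T([(769,258),(516,293),(491,129),(731,178),(523,205)],280,190,4,400)
ob=[("top",i,*t[i]) for i in(1,2,4)]+[("scene",i,*p) for i,p in enumerate(s)]
p,r=fit(pts,ob,[.6,0,.13,-.3]); print(p);print(r)
p2,r=fit(pts,ob[3:],p); print("scene",p2)
# scene-only chamber fit
pts=np.array([(65,90,0),(65,-90,0),(-65,90,0),(-65,-90,0),(0,72,9),(0,-72,9)])/1e3
s=T([(720,190),(462,224),(683,28),(438,61),(675,105),(475,132)],292,215,4,400)
p3,r=fit(pts,[("scene",i,*q) for i,q in enumerate(s)],[.6,0,.09,-.3]);print("rim scene",p3)
E
```

```text
[ 0.6169  0.0159  0.1358 -0.2896]
[[-0.1865  0.1513]
 [-0.7249 -0.826 ]
 [-0.1481 -0.1355]
 [-0.3519 -0.2536]
 [-0.1344 -0.2382]
 [-0.0934  0.1512]
 [-0.3842 -0.0234]
 [-0.3365  0.2507]]
scene [ 0.6193  0.0154  0.1404 -0.2923]
rim scene [ 0.6153  0.0172  0.0883 -0.2936]
```

{"api": "send_rows", "payload": {
  "plan": [
    [[0, 0, 0, 0.008, 0, 0.03, 0], [0, 0, 0, 0, 0, 0.03, 0], [0, 0, 0, 0, 0, 0.03, 0], [0, 0, 0, 0, 0, 0.03, 0], [0, 0, 0, 0, 0, 0.02, 0], [0, 0, 0, 0, 0, 0.02, 0], [0, 0, 0, 0, 0, 0, 0], [0, 0, 0, 0, 0, 0, 0], [0, 0, 0, 0, 0, 0, 0], [0, 0, 0, 0, 0, 0, 0]]
  ]
}}

```text
clock: 9.63
position: [0.6144, 0.0163, 0.1346]
ee_rot: [0.148, 0.989, 0.0, 0.0]
ft_force: [0.6, -0.0, -4.4]
grip_width: 0.149
grasp_force: 78.5
```

```bash
python3 - <<'E'
from h import *
o=get_obs();print(o["clock"],o["position"],o["ft_force"],o["torque"])
delta([.6137,.0167,.1205],-.297)
E
```

```text
9.6333 [0.61442829 0.01632293 0.13460552] [ 0.61129303 -0.02050187 -4.37925917] [ 0.02327221 -0.00869808  0.01327479]
turn units [ 0.0002  0.0002 -0.0004] shift units [0.004  0.0007 0.0705] yaw now -0.2976
```

{"api": "send_rows", "payload": {
  "plan": [
    [[0, 0, 0, 0, 0, 0.01, 0], [0, 0, 0, 0, 0, 0.01, 0], [0, 0, 0, 0, 0, 0.01, 0], [0, 0, 0, 0, 0, 0, 0], [0, 0, 0, 0, 0, 0, 0], [0, 0, 0, 0, 0, 0, 0]]
  ]
}}

```text
clock: 10.13
position: [0.6143, 0.016, 0.1282]
ee_rot: [0.148, 0.989, -0.0, 0.0]
ft_force: [2.1, -3.1, -5.0]
grip_width: 0.147
grasp_force: 78.3
```

```bash
python3 - <<'E'
from h import *
o=get_obs();print(o["clock"],o["position"],o["ft_force"],o["torque"])
E
```

```text
10.1333 [0.61428135 0.01600846 0.12819334] [ 2.06153971 -3.0735774  -4.99661285] [-0.47030132 -0.34068535 -0.00901763]
```

{"api": "send_rows", "payload": {
  "plan": [
    [[0, 0, 0, -0.002, -0.002, 0, 0], [0, 0, 0, 0, 0, 0.01, 0], [0, 0, 0, 0, 0, 0.01, 0], [0, 0, 0, 0, 0, 0.01, 0], [0, 0, 0, 0, 0, 0, 0], [0, 0, 0, 0, 0, 0, 0], [0, 0, 0, 0, 0, 0, 0]]
  ]
}}

```text
clock: 10.72
position: [0.6144, 0.0159, 0.1222]
ee_rot: [0.148, 0.989, 0.0, -0.0]
ft_force: [1.0, -1.1, -4.0]
grip_width: 0.146
grasp_force: 78.5
```

```bash
python3 - <<'E'
from h import *
o=get_obs();print(o["clock"],o["position"],o["ft_force"],o["torque"])
E
```

```text
10.7167 [0.6144211  0.0159241  0.12223048] [ 0.97798328 -1.11744004 -4.04943973] [-0.00652445 -0.0403127   0.01571775]
```

{"api": "send_rows", "payload": {
  "plan": [
    [[0, 0, 0, -0.001, -0.001, 0.005, 0], [0, 0, 0, 0, 0, 0.005, 0], [0, 0, 0, 0, 0, 0.003, 0], [0, 0, 0, 0, 0, 0, 0], [0, 0, 0, 0, 0, 0, 0], [0, 0, 0, 0, 0, 0, 0]]
  ]
}}

```text
clock: 11.22
position: [0.6147, 0.0156, 0.1205]
ee_rot: [0.148, 0.989, 0.0, 0.0]
ft_force: [-5.1, 0.1, 6.4]
grip_width: 0.146
grasp_force: 79.8
```

```bash
python3 - <<'E'
from h import *
o=get_obs();print(o["clock"],o["position"],o["ft_force"],o["torque"])
E
```

```text
11.2167 [0.61471422 0.01561088 0.12053771] [-5.09686096  0.06850165  6.39185096] [-0.02927153  0.93524169 -0.02990561]
```

{"api": "send_rows", "payload": {
  "plan": [
    [[0, 0, 0, 0, 0, 0, 1], [0, 0, 0, 0, 0, 0, 1], [0, 0, 0, 0, 0, 0, 1], [0, 0, 0, 0, 0, 0, 1], [0, 0, 0, 0, 0, 0, 1], [0, 0, 0, 0, 0, 0, 1], [0, 0, 0, 0, 0, 0, 1], [0, 0, 0, 0, 0, 0, 1], [0, 0, 0, 0, 0, 0, 1], [0, 0, 0, 0, 0, -0.05, 1], [0, 0, 0, 0, 0, -0.1, 1], [0, 0, 0, 0, 0, -0.15, 1], [0, 0, 0, 0, 0, -0.15, 1], [0, 0, 0, 0, 0, -0.15, 1], [0, 0, 0, 0, 0, 0, 1], [0, 0, 0, 0, 0, 0, 1], [0, 0, 0, 0, 0, 0, 1], [0, 0, 0, 0, 0, 0, 1]]
  ]
}}

```text
clock: 12.72
position: [0.6141, 0.0156, 0.2387]
ee_rot: [0.148, 0.989, -0.0, -0.001]
ft_force: [-0.5, -0.9, 0.3]
grip_width: 0.998
grasp_force: 0.0
```

```bash
python3 - <<'E'
from h import *
o=get_obs();print(o["clock"],o["position"],o["ft_force"])
delta([.44,.333,.26],-.366)
E
```

```text
12.7167 [0.61407688 0.01564594 0.23871717] [-0.50277368 -0.90596551  0.29711078]
turn units [-0.0004 -0.0011  0.0457] shift units [ 1.3806  1.1702 -0.1064] yaw now -0.2975
```

{"api": "send_rows", "payload": {
  "plan": [
    [[0, 0, 0.0457, 0, 0, 0, 1], [0, 0, 0, 0.046, 0.039, -0.004, 1], [0, 0, 0, 0.092, 0.078, -0.007, 1], [0, 0, 0, 0.092, 0.078, -0.007, 1], [0, 0, 0, 0.092, 0.078, -0.007, 1], [0, 0, 0, 0.092, 0.078, -0.007, 1], [0, 0, 0, 0.092, 0.078, -0.007, 1], [0, 0, 0, 0.092, 0.078, -0.007, 1], [0, 0, 0, 0.092, 0.078, -0.007, 1], [0, 0, 0, 0.092, 0.078, -0.007, 1], [0, 0, 0, 0.092, 0.078, -0.007, 1], [0, 0, 0, 0.092, 0.078, -0.007, 1], [0, 0, 0, 0.092, 0.078, -0.007, 1], [0, 0, 0, 0.092, 0.078, -0.007, 1], [0, 0, 0, 0.092, 0.078, -0.007, 1], [0, 0, 0, 0.092, 0.078, -0.007, 1], [0, 0, 0, 0.046, 0.039, -0.004, 1], [0, 0, 0, 0, 0, 0, 1], [0, 0, 0, 0, 0, 0, 1], [0, 0, 0, 0, 0, 0, 1]]
  ]
}}

```text
clock: 14.38
position: [0.4414, 0.3315, 0.2607]
ee_rot: [0.183, 0.983, -0.0, 0.0]
ft_force: [-0.8, -0.3, 0.2]
grip_width: 1.001
grasp_force: 0.0
```

```bash
python3 - <<'E'
from h import *
o=get_obs();print(o["clock"],o["position"],o["ft_force"])
delta([.44,.333,.26],-.366)
s=optics.camera("scene");t=optics.camera("top")
np.save("s2.npy",s);np.save("t2.npy",t)
s0=np.load("s0.npy");t0=np.load("t0.npy")
mosaic("d.png",[[tile(t,264,112),tile(s,298,212,80,60)],[tile(t0,160,200,40,30,10),tile(s0,380,145,40,30,10)]])
E
```

```text
14.3833 [0.44135663 0.3314995  0.26069062] [-0.75922017 -0.33175333  0.19739454]
turn units [-0.0005  0.0002 -0.0008] shift units [0.009  0.0046 0.0035] yaw now -0.3672
```

View pics/d.png

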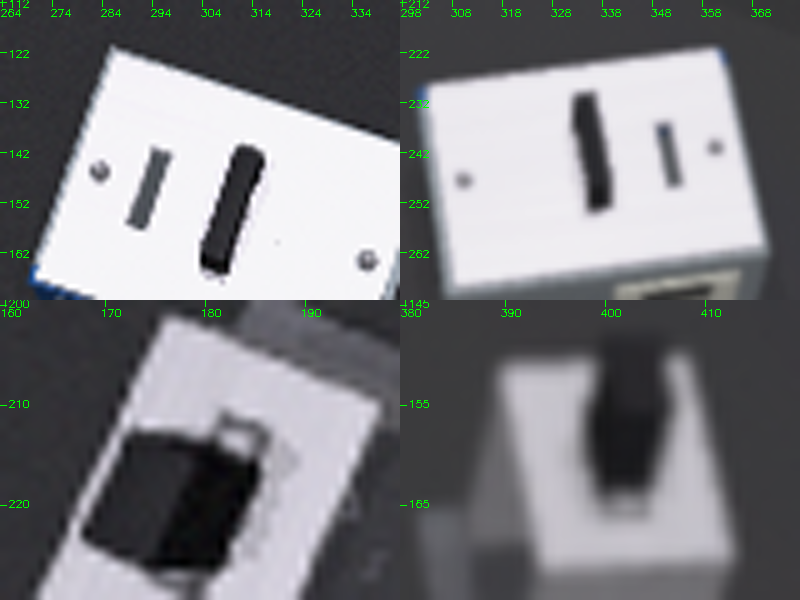

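The top crop shows the cover flat on the rim with both pins through. Its slot centre is at about (293.6,149.2) in top and (351.4,242.6) in scene. The grip's top face centre is at about (173.8,218.9) in top.

```bash
python3 - <<'E'
from h import *
np.set_printoptions(precision=4,suppress=True)
T=lambda l,u,v,k,dx=0,dy=0:[(u+(x-dx-(k-1)/2)/k,v+(y-dy-(k-1)/2)/k) for x,y in l]
print("slot",tri([351.4,242.6],[293.6,149.2]))
pts=np.array([(-62,85,6),(62,85,6),(62,-85,6),(-62,-85,6),(0,45,6),(21,50,6),(21,40,6),(-21,40,6),(-21,50,6)])/1e3
t=T([(32,277),(113,46),(0,0),(0,0),(150,188),(157,147),(174,152),(143,230),(125,224)],264,112,5)
s=T([(720,49),(767,247),(452,293),(425,88),(669,155)],298,212,5,400)
ob=[("top",i,*t[i]) for i in(0,1,4,5,6,7,8)]+[("scene",i,*s[i]) for i in range(5)]
p,r=fit(pts,ob,[.615,.016,.09,-.3]);print("cover",p);print(r.T)
c,q=np.cos(p[3]),np.sin(p[3]);print("slot pred",p[0]-q*.045,p[1]+c*.045)
g=T([(128,430),(200,443),(157,565),(82,535)],160,200,10,0,300)
g=[onplane("top",a,.141) for a in g];print(np.array(g),np.mean(g,0))
E
```

```text
slot (array([0.6293, 0.0589, 0.0963]), np.float64(0.35974503725344675))
cover [ 0.6164  0.016   0.0905 -0.2951]
[[ 0.438   0.159  -0.3688 -0.9497 -0.6524  0.2086  0.0994 -0.9251 -1.4363
   0.556   0.1777 -0.2676]
 [-0.1957  0.8423 -0.2238 -0.2877 -0.0711 -0.3246 -0.3523  0.5557 -0.1885
  -1.1548  0.1619  0.0871]]
slot pred 0.6295091447372428 0.05904061052902411
[[0.4562 0.3403 0.141 ]
 [0.4536 0.3228 0.141 ]
 [0.4241 0.3312 0.141 ]
 [0.4307 0.3497 0.141 ]] [0.4412 0.336  0.141 ]
```

{"api": "send_rows", "payload": {
  "plan": [
    [[0, 0, 0, 0.012, 0.0195, 0, 1], [0, 0, 0, 0, 0, 0.1, 1], [0, 0, 0, 0, 0, 0.12, 1], [0, 0, 0, 0, 0, 0.12, 1], [0, 0, 0, 0, 0, 0.12, 1], [0, 0, 0, 0, 0, 0.12, 1], [0, 0, 0, 0, 0, 0.08, 1], [0, 0, 0, 0, 0, 0, 1], [0, 0, 0, 0, 0, 0, 1], [0, 0, 0, 0, 0, 0, 1], [0, 0, 0, 0, 0, 0, 1], [0, 0, 0, 0, 0, 0, 1]]
  ]
}}

```text
clock: 15.48
position: [0.4405, 0.3378, 0.1302]
ee_rot: [0.182, 0.983, 0.001, 0.001]
ft_force: [-0.6, 0.6, -0.2]
grip_width: 1.0
grasp_force: 0.0
```

```bash
python3 - <<'E'
from h import *
o=get_obs();print(o["clock"],o["position"],o["ft_force"])
delta([.4405,.336,.12],-.366)
E
```

```text
15.4833 [0.44047044 0.33779529 0.13020704] [-0.56330435  0.61228149 -0.23036106]
turn units [ 0.0014  0.0004 -0.0002] shift units [-0.0034 -0.0083  0.051 ] yaw now -0.3663
```

{"api": "send_rows", "payload": {
  "plan": [
    [[0, 0, 0, -0.003, -0.008, 0.05, 1], [0, 0, 0, 0, 0, 0, 1], [0, 0, 0, 0, 0, 0, 1], [0, 0, 0, 0, 0, 0, 1], [0, 0, 0, 0, 0, 0, 0], [0, 0, 0, 0, 0, 0, 0], [0, 0, 0, 0, 0, 0, 0], [0, 0, 0, 0, 0, 0, 0], [0, 0, 0, 0, 0, 0, 0], [0, 0, 0, 0, 0, 0, 0], [0, 0, 0, 0, 0, 0, 0], [0, 0, 0, 0, 0, 0, 0], [0, 0, 0, 0, 0, 0, 0], [0, 0, 0, 0, 0, 0, 0], [0, 0, 0, 0, 0, 0, 0]]
  ]
}}

```text
clock: 16.73
position: [0.44, 0.3357, 0.1191]
ee_rot: [0.182, 0.983, 0.0, 0.0]
ft_force: [-0.9, -0.2, 4.2]
grip_width: 0.223
grasp_force: 78.1
```

{"api": "send_rows", "payload": {
  "plan": [
    [[0, 0, 0, 0, 0, -0.03, 0], [0, 0, 0, 0, 0, -0.06, 0], [0, 0, 0, 0, 0, -0.08, 0], [0, 0, 0, 0, 0, -0.08, 0], [0, 0, 0, 0, 0, -0.08, 0], [0, 0, 0, 0, 0, -0.08, 0], [0, 0, 0, 0, 0, -0.08, 0], [0, 0, 0, 0, 0, -0.08, 0], [0, 0, 0, 0, 0, -0.06, 0], [0, 0, 0, 0, 0, -0.03, 0], [0, 0, 0, 0, 0, 0, 0], [0, 0, 0, 0, 0, 0, 0], [0, 0, 0, 0, 0, 0, 0], [0, 0, 0, 0, 0, 0, 0], [0, 0, 0, 0, 0, 0, 0]]
  ]
}}

```text
clock: 17.98
position: [0.4396, 0.3354, 0.2501]
ee_rot: [0.182, 0.983, -0.001, -0.0]
ft_force: [-0.1, -0.5, -0.7]
grip_width: 0.223
grasp_force: 78.1
```

```bash
python3 - <<'E'
from h import *
o=get_obs();print(o["clock"],o["position"],o["ft_force"],o["torque"])
delta([.629,.059,.26],-.297)
s=optics.camera("scene");t=optics.camera("top")
np.save("s3.npy",s)
p=proj("scene",[.44,.336,.2])[0].astype(int);print(p)
mosaic("e.png",[[tile(s,p[0]-30,p[1]-35,60,60,8)]])
E
```

```text
17.9833 [0.43961045 0.33543414 0.25013782] [-0.06518334 -0.49186163 -0.7434357 ] [ 0.04274908 -0.03169754  0.0005663 ]
turn units [-0.0008 -0.0003 -0.046 ] shift units [-1.31   -1.0445 -0.0493] yaw now -0.3661
[406 139]
```

View pics/e.png

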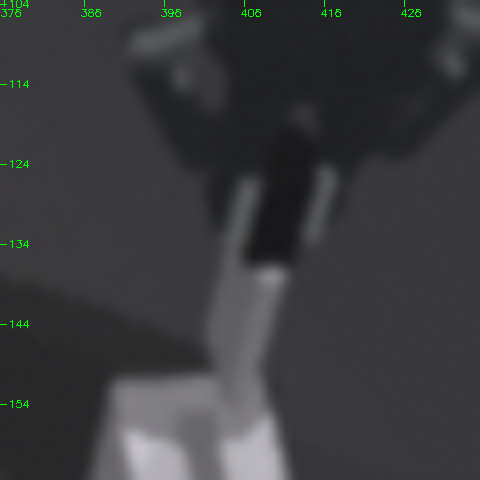

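The coupon hangs upright in the fingers, with the blade at about (405,145) in scene and clear of the stand slot. I carry it over the cover slot.

{"api": "send_rows", "payload": {
  "plan": [
    [[0, 0, -0.046, 0, 0, 0, 0], [0, 0, 0, -0.0437, -0.0348, -0.002, 0], [0, 0, 0, -0.0873, -0.0696, -0.003, 0], [0, 0, 0, -0.0873, -0.0696, -0.003, 0], [0, 0, 0, -0.0873, -0.0696, -0.003, 0], [0, 0, 0, -0.0873, -0.0696, -0.003, 0], [0, 0, 0, -0.0873, -0.0696, -0.003, 0], [0, 0, 0, -0.0873, -0.0696, -0.003, 0], [0, 0, 0, -0.0873, -0.0696, -0.003, 0], [0, 0, 0, -0.0873, -0.0696, -0.003, 0], [0, 0, 0, -0.0873, -0.0696, -0.003, 0], [0, 0, 0, -0.0873, -0.0696, -0.003, 0], [0, 0, 0, -0.0873, -0.0696, -0.003, 0], [0, 0, 0, -0.0873, -0.0696, -0.003, 0], [0, 0, 0, -0.0873, -0.0696, -0.003, 0], [0, 0, 0, -0.0873, -0.0696, -0.003, 0], [0, 0, 0, -0.0437, -0.0348, -0.002, 0], [0, 0, 0, 0, 0, 0, 0], [0, 0, 0, 0, 0, 0, 0], [0, 0, 0, 0, 0, 0, 0]]
  ]
}}

```text
clock: 19.75
position: [0.6287, 0.0605, 0.2599]
ee_rot: [0.148, 0.989, 0.0, -0.0]
ft_force: [-0.6, 1.1, -1.6]
grip_width: 0.225
grasp_force: 78.1
```

{"api": "send_rows", "payload": {
  "plan": [
    [[0, 0, 0, 0, 0, 0, 0], [0, 0, 0, 0, 0, 0.06, 0], [0, 0, 0, 0, 0, 0.06, 0], [0, 0, 0, 0, 0, 0.06, 0], [0, 0, 0, 0, 0, 0.03, 0], [0, 0, 0, 0, 0, 0, 0], [0, 0, 0, 0, 0, 0, 0], [0, 0, 0, 0, 0, 0, 0], [0, 0, 0, 0, 0, 0, 0]]
  ]
}}

```text
clock: 20.5
position: [0.6295, 0.0592, 0.2187]
ee_rot: [0.148, 0.989, 0.0, 0.0]
ft_force: [-0.2, -0.1, -1.0]
grip_width: 0.222
grasp_force: 78.1
```

```bash
python3 - <<'E'
from h import *
o=get_obs();print(o["clock"],o["position"],o["ft_force"],o["torque"])
delta([.629,.059,.25],-.297)
s=optics.camera("scene");t=optics.camera("top")
mosaic("f.png",[[tile(s,320,200,60,60,8),tile(t,270,120,40,60,8)]])
E
```

```text
20.5 [0.62950969 0.05921772 0.21870082] [-0.17993533 -0.05323657 -0.97080811] [ 0.04365208 -0.00577746 -0.06035802]
turn units [ 0.0003  0.0006 -0.0002] shift units [ 0.0021 -0.0018 -0.1565] yaw now -0.2972
```

View pics/f.png

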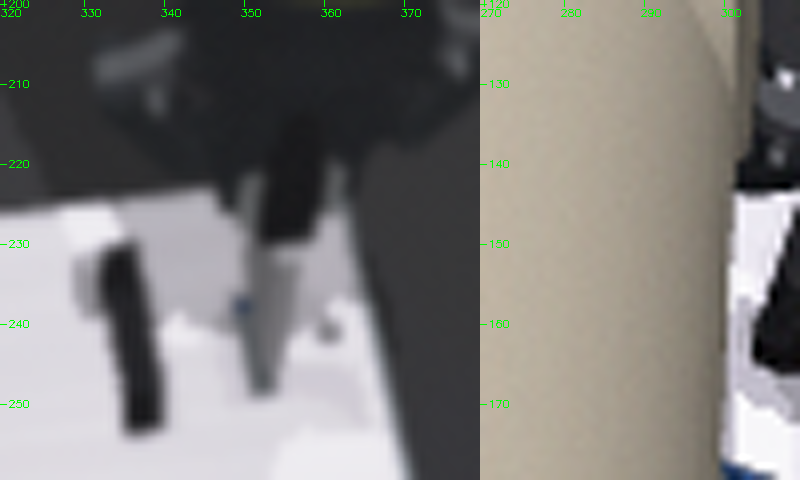

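The tip's near end is at about (352.4,248.6) in scene, and the slot's far end shows at (349.5,237.5). The arm hides the slot in top.

```bash
python3 - <<'E'
from h import *
p=np.array([.6295,.0592,.2187]);yw=-.297;c,s=np.cos(yw),np.sin(yw)
W=lambda x,y,z:p+[c*x-s*y,s*x+c*y,z]
for d in(-.003,0,.003):
    print(d,proj("scene",[W(.020+d,0,-.1041),W(.015+d,-.010,-.0241),W(.015+d,.010,-.0241),W(.02+d,-.004,-.0241),W(.02+d,.004,-.06)]).round(1).tolist())
for d in(-.002,.002): print("y",d,proj("scene",[W(.020,d,-.1041)]).round(1))
E
```

```text
-0.003 [[352.8, 245.2], [350.9, 230.5], [358.4, 229.6], [353.5, 231.9], [355.4, 237.8]]
0 [[353.0, 246.2], [351.1, 231.5], [358.6, 230.6], [353.7, 232.9], [355.6, 238.8]]
0.003 [[353.2, 247.1], [351.3, 232.5], [358.8, 231.6], [353.9, 233.9], [355.9, 239.8]]
y -0.002 [[352.3 246.3]]
y 0.002 [[353.7 246.1]]
```

{"api": "send_rows", "payload": {
  "plan": [
    [[0, 0, 0, 0.0017, -0.003, 0.02, 0], [0, 0, 0, 0, 0, 0.02, 0], [0, 0, 0, 0, 0, 0.02, 0], [0, 0, 0, 0, 0, 0.02, 0], [0, 0, 0, 0, 0, 0.01, 0], [0, 0, 0, 0, 0, 0, 0], [0, 0, 0, 0, 0, 0, 0], [0, 0, 0, 0, 0, 0, 0], [0, 0, 0, 0, 0, 0, 0]]
  ]
}}

```text
clock: 21.35
position: [0.6288, 0.0588, 0.2003]
ee_rot: [0.148, 0.989, 0.0, 0.0]
ft_force: [-0.8, 0.2, -2.6]
grip_width: 0.227
grasp_force: 78.1
```

```bash
python3 - <<'E'
from h import *
o=get_obs();print(o["clock"],o["position"],o["ft_force"],o["torque"])
p=np.array([.4396,.3354,.2501]);yw=-.366;c,s=np.cos(yw),np.sin(yw)
W=lambda x,y,z:p+[c*x-s*y,s*x+c*y,z]
for d in(-.003,0,.003): print(d,proj("scene",[W(.015+d,-.01,-.0241),W(.015+d,.01,-.0241)]).round(1).tolist())
E
```

```text
21.35 [0.62881009 0.05879392 0.20033075] [-0.78962074  0.18881064 -2.55841159] [ 0.02103949 -0.01050302 -0.01883167]
-0.003 [[405.2, 137.3], [412.0, 136.9]]
0 [[405.4, 138.1], [412.2, 137.7]]
0.003 [[405.6, 138.9], [412.4, 138.5]]
```

{"api": "send_rows", "payload": {
  "plan": [
    [[0, 0, 0, 0, 0, 0.01, 0], [0, 0, 0, 0, 0, 0.01, 0], [0, 0, 0, 0, 0, 0, 0], [0, 0, 0, 0, 0, 0, 0], [0, 0, 0, 0, 0, 0, 0]]
  ]
}}

```text
clock: 21.77
position: [0.6287, 0.0588, 0.1961]
ee_rot: [0.148, 0.989, 0.0, -0.0]
ft_force: [-0.1, -0.1, -2.2]
grip_width: 0.224
grasp_force: 78.1
```

{"api": "send_rows", "payload": {
  "plan": [
    [[0, 0, 0, 0, 0, 0.01, 0], [0, 0, 0, 0, 0, 0.01, 0], [0, 0, 0, 0, 0, 0.01, 0], [0, 0, 0, 0, 0, 0, 0], [0, 0, 0, 0, 0, 0, 0], [0, 0, 0, 0, 0, 0, 0]]
  ]
}}

```text
clock: 22.27
position: [0.6287, 0.0588, 0.1901]
ee_rot: [0.148, 0.989, 0.0, -0.0]
ft_force: [0.2, -0.4, -1.5]
grip_width: 0.22
grasp_force: 78.1
```

```bash
python3 - <<'E'
from h import *
o=get_obs();print(o["clock"],o["position"],o["ft_force"],o["torque"])
s=optics.camera("scene")
mosaic("g.png",[[tile(s,325,205,50,50,10)]])
E
```

```text
22.2667 [0.62868414 0.05882764 0.19011624] [ 0.18803563 -0.40303159 -1.50756458] [-0.04089266 -0.01402008 -0.0176739 ]
```

View pics/g.png

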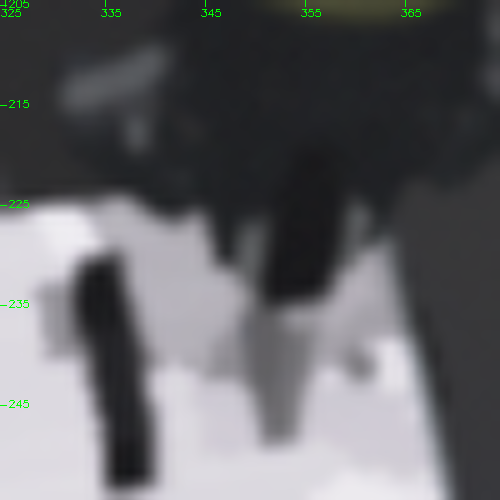

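The crop shows the blade entering the slot at about (352,248), and the force reading is only the coupon's weight. I lower it the remaining 43 mm in two stages.

{"api": "send_rows", "payload": {
  "plan": [
    [[0, 0, 0, 0, 0, 0.015, 0], [0, 0, 0, 0, 0, 0.015, 0], [0, 0, 0, 0, 0, 0.015, 0], [0, 0, 0, 0, 0, 0.015, 0], [0, 0, 0, 0, 0, 0.015, 0], [0, 0, 0, 0, 0, 0.015, 0], [0, 0, 0, 0, 0, 0, 0], [0, 0, 0, 0, 0, 0, 0], [0, 0, 0, 0, 0, 0, 0], [0, 0, 0, 0, 0, 0, 0]]
  ]
}}

```text
clock: 23.15
position: [0.6288, 0.0588, 0.1723]
ee_rot: [0.148, 0.989, 0.0, 0.0]
ft_force: [-0.0, 0.1, -1.8]
grip_width: 0.226
grasp_force: 78.1
```

```bash
python3 - <<'E'
from h import *
o=get_obs();print(o["clock"],o["position"],o["ft_force"],o["torque"])
E
```

```text
23.15 [0.62878588 0.05881642 0.17229789] [-0.01736459  0.12136669 -1.83536934] [-0.04921753  0.00781912 -0.00911985]
```

Remaining: 25.5 mm, which is 0.1275 units.

{"api": "send_rows", "payload": {
  "plan": [
    [[0, 0, 0, 0, 0, 0.015, 0], [0, 0, 0, 0, 0, 0.02, 0], [0, 0, 0, 0, 0, 0.02, 0], [0, 0, 0, 0, 0, 0.02, 0], [0, 0, 0, 0, 0, 0.02, 0], [0, 0, 0, 0, 0, 0.02, 0], [0, 0, 0, 0, 0, 0.0125, 0], [0, 0, 0, 0, 0, 0, 0], [0, 0, 0, 0, 0, 0, 0], [0, 0, 0, 0, 0, 0, 0], [0, 0, 0, 0, 0, 0, 0], [0, 0, 0, 0, 0, 0, 0]]
  ]
}}

```text
clock: 24.15
position: [0.6288, 0.0588, 0.1468]
ee_rot: [0.148, 0.989, 0.0, 0.0]
ft_force: [0.0, 0.8, -1.0]
grip_width: 0.226
grasp_force: 78.1
```

```bash
python3 - <<'E'
from h import *
o=get_obs();print(o["clock"],o["position"],o["ft_force"],o["torque"])
s=optics.camera("scene");t=optics.camera("top")
mosaic("h.png",[[tile(s,295,195,90,90,5),tile(t,290,110,70,90,5)]])
E
```

```text
24.15 [0.6287896  0.05881901 0.14680622] [ 0.01904993  0.75528983 -0.97894027] [-0.06146107  0.04008578 -0.02083651]
```

View pics/h.png

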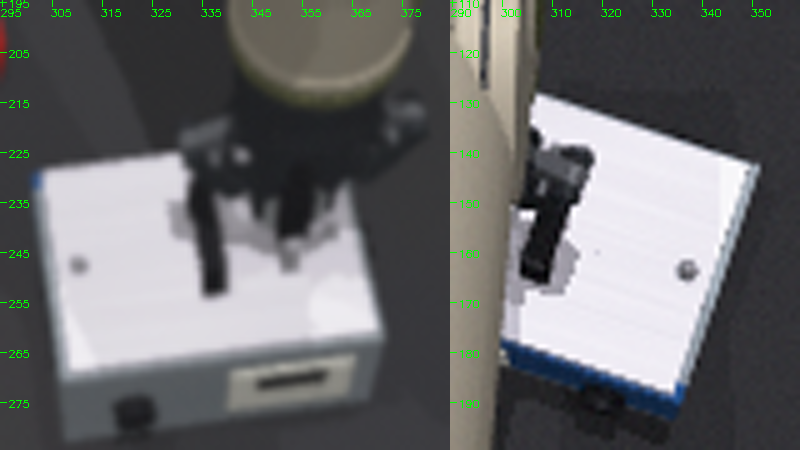

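The cover is still flush with its pin through at (337,163) in top. The blade stands in the slot at about (352.5,248) in scene with the grip above it, so the job is ready to hand in.

```bash
python3 -c "
from workcell import job
print(job.hand_in())"
```

```text
the job is handed in; nothing more can be done
None
```

The cover is seated flush on both pins and released. The coupon is held motionless in its slot with about two thirds of the blade (about 53 mm) below the cover's top face, and the job was handed in at about 24 s; no verdict was returned.

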